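# Put the wooden planes away in their fitted trays

### The job

The planing is done: put the four wooden planes away, each set down on its sole in the empty tray made to its length and width, lying flat inside the lip. The little bullnose plane is still clamped in the plywood jig: swing the red toggle-clamp handle right back until the arm stands up clear, and only then lift that plane out. Set the planes down, do not drop them.

Things in the scene. Friction and masses are not known exactly. Their poses are not given: they have to be found in the camera images.
- rebate_plane_mid (a point): The long narrow oak rebate plane: plain bar 150 mm long, 28 mm wide, flat top, open shaving mouth through its side near the toe. About 0.24 kg. Body 54 mm high, standing on its sole; the point is the centre of the body, 27 mm above the sole; x along its length to the toe, y across, z up.
- smoother_mid (a point): The long wide oak smoothing plane: coffin-shaped in plan, 150 mm long, 56 mm wide over the middle 45 mm, 42 mm at the ends; steel iron and wedge stand out of the middle of its top to 70 mm above the sole, at most 40 mm wide. About 0.52 kg. Body 54 mm high, standing on its sole; the point is the centre of the body, 27 mm above the sole; x along its length to the toe, y across, z up.
- block_plane_mid (a point): The short wide oak block plane: 90 mm long, 56 mm wide, sloped palm rest at the heel; iron and wedge stand out of the top to 68 mm above the sole, at most 42 mm wide. About 0.34 kg. Body 54 mm high, standing on its sole; the point is the centre of the body, 27 mm above the sole; x along its length to the toe, y across, z up.
- bullnose_plane_mid (a point): The short narrow oak bullnose plane: plain bar 90 mm long, 28 mm wide, flat top, open mouth through its side close to the toe. About 0.15 kg. At the start it stands clamped in the plywood jig, sole 18 mm above the bench, between a 5 mm high stop along one side and one at the heel; nothing else stands within 35 mm of its sides. Body 54 mm high, standing on its sole; the point is the centre of the body, 27 mm above the sole; x along its length to the toe, y across, z up.
- rebate_tray: Long narrow walnut tray, outside 180 x 58 mm. Inside its lip the floor is 168 x 46 mm, that is 9 mm more than the plane on every side. Origin: centre of its underside; x along its length, z up; cork floor 4 mm above the bench, lip 6 mm wide and 10 mm high above the bench. Fixed. A plane may stand in it either way round.
- smoother_tray: Long wide walnut tray, outside 180 x 86 mm, coffin-shaped outline on its floor. Inside its lip the floor is 168 x 74 mm, that is 9 mm more than the plane on every side. Origin: centre of its underside; x along its length, z up; cork floor 4 mm above the bench, lip 6 mm wide and 10 mm high above the bench. Fixed. A plane may stand in it either way round.
- block_tray: Short wide walnut tray, outside 120 x 86 mm. Inside its lip the floor is 108 x 74 mm, that is 9 mm more than the plane on every side. Origin: centre of its underside; x along its length, z up; cork floor 4 mm above the bench, lip 6 mm wide and 10 mm high above the bench. Fixed. A plane may stand in it either way round.
- bullnose_tray: Short narrow walnut tray, outside 120 x 58 mm. Inside its lip the floor is 108 x 46 mm, that is 9 mm more than the plane on every side. Origin: centre of its underside; x along its length, z up; cork floor 4 mm above the bench, lip 6 mm wide and 10 mm high above the bench. Fixed. A plane may stand in it either way round.
- clamp_handle (a joint): Toggle clamp handle on the jig: 0 rad = upright, clamped; 1.08 = swung right back away from the plane, open. The clamp arm follows: at 0 it lies level, its rubber foot on the plane's top; at 1.08 it stands up leaning 10 degrees back, pivot 95 mm from the plane's centre, tip 180 mm above the bench. The handle stays where it is left; it takes 5 to 10 N at the grip.
- clamp_grip (a point): On the axis of the red grip of the clamp handle, a round bar 18 mm thick, 70 mm from the pivot; the bar ends 37 mm beyond it and the red begins 35 mm below it. z along the handle to its end, y along the pivot, x the way it swings open, from plane to clamp (level at the start). Pivot 100 mm above the bench, 112 mm from the centre of the clamped plane.
Things that resemble listed ones, but are neither listed nor needed, are in the scene too. What is shaped like the rebate_tray but yellow is not meant.

How it is judged (in metres and radians):
On the way:
1. the toggle clamp is swung open (handle past 0.9 rad) (value of joint clamp_handle above 0.9 rad), for 0.2 s.
At the end, for the whole second after the job is handed in: Each of the four planes is at rest in its own tray: its centre within 14 mm of the tray's centre, its length along the tray's within 0.25 rad (either way round), upright within 0.08 rad, its sole down on the tray's floor and not on the lip (centre of the body less than 35 mm above the bench) (horizontal distance between rebate_plane_mid and rebate_tray below 0.014 m and angle between the x axis of rebate_plane_mid and the x axis of rebate_tray, either way round below 0.25 rad and height (world z) of each of rebate_plane_mid, smoother_mid, block_plane_mid, bullnose_plane_mid below 0.035 m and angle between each of rebate_plane_mid, smoother_mid, block_plane_mid, bullnose_plane_mid's own z axis and vertical below 0.08 rad and linear speed of each of rebate_plane, smoother, block_plane, bullnose_plane below 0.02 m/s and horizontal distance between smoother_mid and smoother_tray below 0.014 m and angle between the x axis of smoother_mid and the x axis of smoother_tray, either way round below 0.25 rad and horizontal distance between block_plane_mid and block_tray below 0.014 m and angle between the x axis of block_plane_mid and the x axis of block_tray, either way round below 0.25 rad and horizontal distance between bullnose_plane_mid and bullnose_tray below 0.014 m and angle between the x axis of bullnose_plane_mid and the x axis of bullnose_tray, either way round below 0.25 rad); the robot touches nothing.
It fails at once if a plane is let go in the air, more than about 25 mm above where it stands ((height (world z) of rebate_plane_mid above 0.06 m and contact force between the fingers and rebate_plane below 0.02 N) or (height (world z) of smoother_mid above 0.06 m and contact force between the fingers and smoother below 0.02 N) or (height (world z) of block_plane_mid above 0.06 m and contact force between the fingers and block_plane below 0.02 N) or (height (world z) of bullnose_plane_mid above 0.075 m and contact force between the fingers and bullnose_plane below 0.02 N)).
It fails at once if the bullnose plane is pulled out of the jig while the clamp is still closed (height (world z) of bullnose_plane_mid above 0.062 m and value of joint clamp_handle below 0.5 rad).
It also fails if it takes over 128 s, if anything falls off the work surface, if the arm or the gripper's body presses on something with over 40 N, if the wrist force passes 120 N, or if a joint passes its speed limit or range.

### The arm

A 6-joint arm with a two-finger parallel gripper is mounted at the origin on the work surface. World frame = base frame: x ahead of the robot, y to its left, z up, the work surface at z = 0. Lengths are in mm, angles in rad, forces in N, time in s.
With the tool pointing down it reaches from about 300 to 875 mm from the base axis. Payload 6.4 kg.
Tool frame: the origin (TCP) lies at the very end of the fingers, on their centre line; the grasp point (between the pads) lies arm.pinch_z behind it (arm.pinch_z is the distance from the TCP to the grasp point, in mm); z points along the fingers, y is the line along which they close (so a half turn about z gives the same grasp; the last joint's range is limited). The gripper opens to 88 mm and grips with 3 to 60 N. Pads are 18 mm wide; open, the fingers measure 123 mm over their backs; the gripper's body (75 mm by 187 mm) begins 45 mm behind the grasp point.
Start: joints at [-1.516, 0.181, 1.607, -0, 1.354, -0.206], TCP at [148.281, -555.566, 206.014] pointing down, gripper open.
Joint ranges: [-2.99, 2.99], [-0.89, 2.07], [0.3, 2.58], [-1.14, 4.28], [0, 2.63], [-3.12, 3.12]. Speed limits (rad/s): [2.57, 2.57, 3.01, 3.14, 3.14, 3.14].

### API

Orientations are given as a 3x3 rotation matrix whose columns are the frame's x, y, z axes.
In Python, from station import arm, ik, eyes, order gives the robot as it stands. Calls block until the motion is done:
- arm.movep(position, orientation): joint-space move of the TCP to a pose.
- arm.move_linear(position, rotation=None, v=150, f_stop=None): straight line of the TCP; rotation=None keeps the orientation; v is the mean speed in mm/s. With f_stop (N) it stops when the force on the tool has changed by that much, and returns True; else False.
- arm.move_j(angles): joint-space move.
- arm.move_gripper(opening): finger opening in mm; the grip force is fixed at half the most; returns when the fingers have stopped.
- arm.hold(seconds).
- ik(position, orientation): joint angles nearest the present ones, or None.
- arm.read_state(): the state.
- eyes.snapshot(name): name is "scene" or "side" or "wrist"; returns the picture (400x640x3 uint8, red, green, blue); there is no depth.
- eyes.camera_params(name): a dict with "K" (3x3 intrinsics, pixels), "pose" (4x4, takes a point from camera to world coordinates); the wrist camera has in their place "hand_eye" (4x4, takes a point from camera to tool coordinates, whose origin is the TCP and whose axes are the flange's). Camera axes: x right, y down, z forward; pixel columns grow to the right and rows downward; lengths in mm; the calibration is good to about 2 mm. A picture is of the moment at which its call begins: read the wrist's pose just before it. camera_params takes no time and is no camera call.
A pose or a line that the arm cannot do raises arm.IKError and nothing moves.
- order.hand_in(): hands the job in; it is judged then, once.
The state is a dict: "t": time; "qpos": joint angles; "joint_vel": joint speeds; "joint_torque": joint torques, N m; "tcp_pos": TCP position; "eef_rot": TCP orientation; "wrist_force": force on the tool from outside, world axes, zero at the start; "moment": the same for the moment, N m; "finger_gap": finger opening in mm; "finger_force": force on a finger pad.
Only numpy, scipy, OpenCV 4.12 (cv2) and the standard library are available. Lean on these libraries where they do the work, as an engineer would, in place of code of your own. Each camera call takes 0.05 s, during which the arm holds its last target. There are 200 camera calls.

## Working session

There is one attempt and no reset: what is moved stays moved. The work goes in short steps, each a Python script; the robot and the scene stay as the last script left them, time stands still between calls to the robot, and variables do not carry over. Pictures are saved under pics/ and viewed, at most 16 in all, crops included, and the job is handed in when it is done.

```bash
mkdir -p pics; ls; python3 - <<'E'
from station import arm,ik,eyes,order
import cv2,numpy as np
for n in("scene","side","wrist"):
    cv2.imwrite(f"pics/{n}0.png",eyes.snapshot(n)[:,:,::-1]); p=eyes.camera_params(n); print(n,{k:np.round(v,3).tolist() for k,v in p.items() if k in("K","pose","hand_eye")})
print(arm.pinch_z,arm.read_state())
E
```

```text
pics
scene {'K': [[469.527, 0.0, 328.287], [0.0, 469.527, 200.992], [0.0, 0.0, 1.0]], 'pose': [[0.111, 0.549, -0.829, 1481.744], [0.994, -0.054, 0.097, 6.982], [0.009, -0.834, -0.551, 759.545], [0.0, 0.0, 0.0, 1.0]]}
side {'K': [[514.125, 0.0, 314.017], [0.0, 514.125, 204.182], [0.0, 0.0, 1.0]], 'pose': [[-0.95, -0.221, 0.219, 183.155], [-0.311, 0.684, -0.66, 1167.467], [-0.004, -0.695, -0.719, 1286.29], [0.0, 0.0, 0.0, 1.0]]}
wrist {'K': [[283.276, 0.0, 320.756], [0.0, 283.276, 199.006], [0.0, 0.0, 1.0]], 'hand_eye': [[-0.001, -0.964, -0.265, 67.582], [1.0, -0.001, 0.0, 0.915], [-0.001, -0.265, 0.964, -179.641], [0.0, 0.0, 0.0, 1.0]]}
18.700000000000003 {'t': 0.15, 'qpos': array([-1.51628895e+00,  1.81362300e-01,  1.60771287e+00, -6.28851613e-06,
        1.35383213e+00, -2.06305803e-01]), 'joint_vel': array([-5.19330318e-04, -6.03274840e-04, -1.27603156e-03, -6.71546135e-04,
        7.11499955e-05,  3.55847669e-04]), 'joint_torque': array([ 6.94710361e-04, -4.34231257e+01, -3.42178452e+01,  7.03074527e-02,
        3.55950370e-02, -7.23270796e-05]), 'tcp_pos': array([ 148.26065253, -555.10941338,  205.35332336]), 'eef_rot': array([[ 9.66180267e-01,  2.57867574e-01, -7.77543450e-05],
       [ 2.57867452e-01, -9.66179411e-01,  1.31235821e-03],
       [ 2.63289981e-04, -1.28802492e-03, -9.99999136e-01]]), 'wrist_force': array([0.22235347, 0.12937309, 0.77437488]), 'moment': array([-0.03043147, -0.02498672,  0.03757259]), 'finger_force': 0.0, 'finger_gap': 88.43976068931669}
```

View pics/scene0.png

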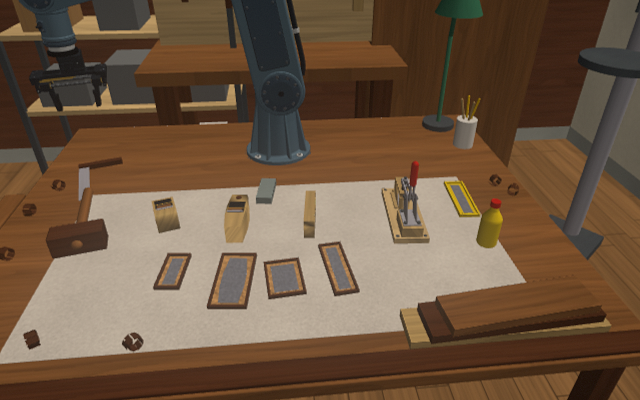

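View pics/side0.png

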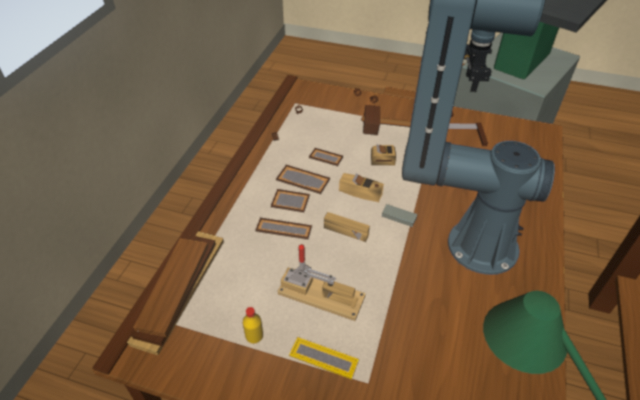

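Scene view, candidates: block plane (165,214), smoother (236,218), rebate plane (310,214), bullnose in the jig (404,212), handle (414,173). Trays: bullnose (172,271), smoother (232,280), block (285,278), rebate (338,268). Lookalikes: yellow tray (461,198), grey stone (265,190), mallet (80,237). Next I cast rays from both views.

```bash
cat > h.py <<'E'
from station import arm,ik,eyes,order
import cv2,numpy as np
def cam(n,st=None):
    p=eyes.camera_params(n)
    if n!="wrist": return p["K"],np.array(p["pose"])
    st=st or arm.read_state(); T=np.eye(4);T[:3,:3]=st["eef_rot"];T[:3,3]=st["tcp_pos"]
    return p["K"],T@p["hand_eye"]
def cast(c,uv,z):
    K,P=c; uv=np.atleast_2d(np.asarray(uv,float))
    d=(P[:3,:3]@np.linalg.inv(K)@np.c_[uv,np.ones(len(uv))].T).T
    return P[:3,3]+d*((z-P[2,3])/d[:,2])[:,None]
def proj(c,X):
    K,P=c; q=(np.atleast_2d(X)-P[:3,3])@P[:3,:3]@np.asarray(K).T
    return q[:,:2]/q[:,2:]
def tri(c1,u1,c2,u2):
    o,D=[],[]
    for c,u in((c1,u1),(c2,u2)):
        d=cast(c,u,0)[0]-c[1][:3,3];D.append(d/np.linalg.norm(d));o.append(c[1][:3,3])
    s=np.linalg.lstsq(np.c_[D[0],-D[1]],o[1]-o[0],rcond=None)[0]
    a,b=o[0]+s[0]*D[0],o[1]+s[1]*D[1]
    return (a+b)/2,np.linalg.norm(a-b)
def down(yaw):   # tool down, fingers close along y=(sin,-cos): tool x at yaw
    c,s=np.cos(yaw),np.sin(yaw); return np.array([[c,s,0],[s,-c,0],[0,0,-1.]])
def look(name):
    st=arm.read_state(); im=eyes.snapshot("wrist"); cv2.imwrite(f"pics/{name}.png",im[:,:,::-1])
    np.savez(f"pics/{name}.npz",K=cam("wrist",st)[0],P=cam("wrist",st)[1]); return cam("wrist",st),im
E
python3 - <<'E'
from h import *
a,b=cam("scene"),cam("side")
for n,u,v in(("rebtray",(338,268),(284,228)),("smtray",(232,280),(303,179)),("bltray",(285,278),(291,200)),("butray",(172,271),(326,156)),("block",(165,214),(384,155)),("smoother",(236,218),(361,186)),("rebate",(310,214),(346,226)),("jigplane",(410,210),(333,285)),("grip",(414,173),(302,254))):
    p,e=tri(a,u,b,v);print(n,p.round(),round(e,1))
# overview feasibility
for x,y,z in((400,-60,420),(450,-60,400),(450,100,400)):
  for w in np.arange(-3,3.2,.785):
    q=ik([x,y,z],down(w)); 
    if q is not None: print(x,y,z,round(w,2),cast((eyes.camera_params("wrist")["K"],np.vstack([np.c_[down(w),[x,y,z]],[0,0,0,1]])@eyes.camera_params("wrist")["hand_eye"]),[[0,0],[639,0],[639,399],[0,399]],0)[:,:2].round().tolist(), q.round(1))
E
```

```text
rebtray [636. 129.   5.] 6.3
smtray [ 653. -119.    3.] 1.3
bltray [658.   1.   5.] 7.6
butray [ 610. -262.    7.] 3.4
block [ 398. -312.   27.] 3.8
smoother [ 438. -120.   29.] 4.8
rebate [438.  78.  28.] 6.0
jigplane [422. 339.  31.] 53.7
grip [495. 337. 174.] 0.8
400 -60 420 -3.0 [[203.0, -682.0], [38.0, 482.0], [935.0, 894.0], [1177.0, -831.0]] [-0.4 -0.3  1.7 -0.   1.8 -2.2]
400 -60 420 -2.22 [[700.0, -639.0], [-239.0, 68.0], [105.0, 993.0], [1494.0, -56.0]] [-0.4 -0.3  1.7 -0.   1.8 -2.9]
400 -60 420 -1.43 [[1022.0, -258.0], [-142.0, -422.0], [-553.0, 476.0], [1171.0, 717.0]] [-0.4 -0.3  1.7 -0.   1.8  2.6]
400 -60 420 -0.64 [[980.0, 240.0], [272.0, -699.0], [-653.0, -355.0], [397.0, 1034.0]] [-0.4 -0.3  1.7 -0.   1.8  1.8]
400 -60 420 0.14 [[598.0, 562.0], [761.0, -602.0], [-137.0, -1013.0], [-376.0, 712.0]] [-0.4 -0.3  1.7 -0.   1.8  1. ]
400 -60 420 0.93 [[101.0, 520.0], [1039.0, -189.0], [694.0, -1113.0], [-694.0, -63.0]] [-0.4 -0.3  1.7 -0.   1.8  0.2]
400 -60 420 1.71 [[-222.0, 139.0], [943.0, 301.0], [1352.0, -597.0], [-372.0, -835.0]] [-0.4 -0.3  1.7 -0.   1.8 -0.6]
400
[... 1303 characters left out ...]
 400 -1.43 [[1052.0, -93.0], [-74.0, -252.0], [-471.0, 616.0], [1196.0, 848.0]] [-0.  -0.2  1.6 -0.   1.7  3. ]
450 100 400 -0.64 [[1012.0, 388.0], [328.0, -519.0], [-566.0, -186.0], [449.0, 1157.0]] [-0.  -0.2  1.6 -0.   1.7  2.2]
450 100 400 0.14 [[644.0, 701.0], [801.0, -424.0], [-66.0, -821.0], [-298.0, 846.0]] [-0.  -0.2  1.6 -0.   1.7  1.4]
450 100 400 0.93 [[162.0, 662.0], [1069.0, -22.0], [735.0, -916.0], [-607.0, 99.0]] [-0.  -0.2  1.6 -0.   1.7  0.6]
450 100 400 1.71 [[-151.0, 294.0], [974.0, 451.0], [1370.0, -417.0], [-297.0, -647.0]] [-0.  -0.2  1.6 -0.   1.7 -0.2]
450 100 400 2.5 [[-113.0, -188.0], [573.0, 719.0], [1466.0, 385.0], [450.0, -957.0]] [-0.  -0.2  1.6 -0.   1.7 -1. ]
```

```bash
python3 - <<'E'
from h import *
R=down(np.pi)
arm.movep([440,-190,260],R); look("w1")
arm.movep([440,160,270],R); look("w2")
st=arm.read_state();print(st["t"],st["tcp_pos"])
E
```

```text
3.325 [440.44430457 158.9858979  269.91704932]
```

View pics/w1.png

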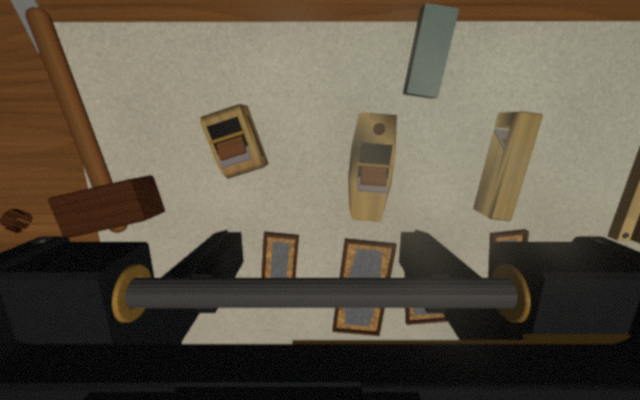

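View pics/w2.png

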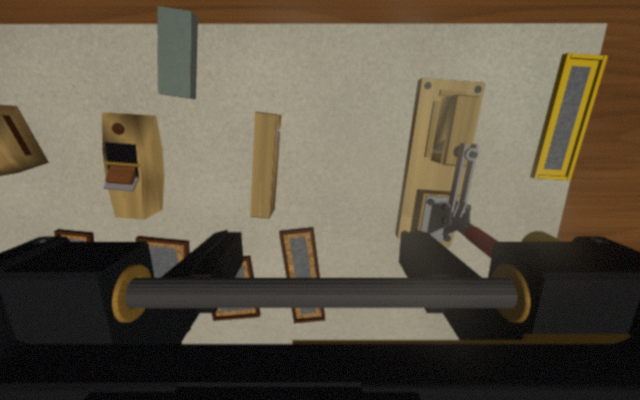

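w1: block plane (234,140), smoother (374,165), rebate (508,165), trays at (280,258), (362,285), mostly behind the fingers. w2: rebate (266,165), bullnose in the jig (452,130), handle (480,235), yellow tray (570,115). Next: tray floors by grey mask in the scene and side views, plus a close crop of the planes.

```bash
python3 - <<'E'
from h import *
for n,seeds in(("scene",dict(reb=(338,268),sm=(232,280),bl=(285,278),bu=(172,271))),("side",dict(reb=(284,228),sm=(303,179),bl=(291,200),bu=(326,156)))):
    c=cam(n); im=cv2.imread(f"pics/{n}0.png"); hsv=cv2.cvtColor(im,cv2.COLOR_BGR2HSV)
    for k,s in seeds.items():
        print(n,k,hsv[s[1],s[0]],end=" ")
        # walnut rim+orange border+cork = everything not the pale cloth; outer outline, lip top z=10
        med=np.array(hsv[s[1],s[0]],int)
        m=(np.abs(hsv.astype(int)-med)<[18,35,30]).all(2).astype(np.uint8)
        cnt,_=cv2.findContours(m,cv2.RETR_EXTERNAL,cv2.CHAIN_APPROX_NONE)
        cc=[q for q in cnt if cv2.pointPolygonTest(q,s,False)>=0]
        if cc:
            X=cast(c,cc[0][:,0],4)[:,:2].astype(np.float32); (x,y),(w,h),a=cv2.minAreaRect(X)
            if h>w: a+=90; w,h=h,w
            print("cork",np.round([x,y,w,h,a],1),end=" ")
        cloth=cv2.inRange(hsv,(0,0,110),(40,75,255)); 
        m=cv2.bitwise_not(cloth); cnt,_=cv2.findContours(m,cv2.RETR_EXTERNAL,cv2.CHAIN_APPROX_NONE)
        cc=[q for q in cnt if cv2.pointPolygonTest(q,s,False)>=0]
        if cc:
            X=cast(c,cc[0][:,0],8)[:,:2].astype(np.float32); (x,y),(w,h),a=cv2.minAreaRect(X)
            if h>w: a+=90; w,h=h,w
            print("outer",np.round([x,y,w,h,a],1),end="")
        print()
a=cv2.imread("pics/w1.png")[95:235,185:425];b=cv2.imread("pics/w2.png")[70:260,240:500]
a=cv2.resize(a,None,fx=2.5,fy=2.5,interpolation=2)
b=cv2.resize(b,None,fx=3,fy=3,interpolation=2)
cv2.imwrite("pics/ca.png",a);cv2.imwrite("pics/cb.png",b);print(a.shape,b.shape)
E
```

```text
scene reb [  0  11 116] cork [633.9 129.9 145.6  26.7   6.4] outer [637.  129.1 187.   58.8   6.6]
scene sm [  0  14 113] cork [ 650.8 -116.6  148.2   54.3  173.4] outer [ 654.3 -116.2  184.5   86.7  173.9]
scene bl [  5  14 112] cork [656.6   1.4  87.2  54.2   5.5] outer [660.4   1.1 127.2  85.7   5.3]
scene bu [  0  13 114] cork [ 607.9 -260.    84.5   27.   173.8] outer [ 610.9 -259.2  126.    60.1  174.2]
side reb [ 10  19 122] cork [637.1 125.4 144.4  23.1   6.4] outer [ 792.  -412.1 3408.1 2289.6   17.6]
side sm [  8  17 121] cork [ 654.8 -120.3  144.1   49.4  174.6] outer [ 792.  -412.1 3408.1 2289.6   17.6]
side bl [  8  17 122] cork [661.5  -3.3  85.4  49.7   6. ] outer [ 792.  -412.1 3408.1 2289.6   17.6]
side bu [  9  21 123] cork [ 611.4 -264.7   83.6   21.5  174.3] outer [ 792.  -412.1 3408.1 2289.6   17.6]
(350, 600, 3) (570, 780, 3)
```

View pics/ca.png

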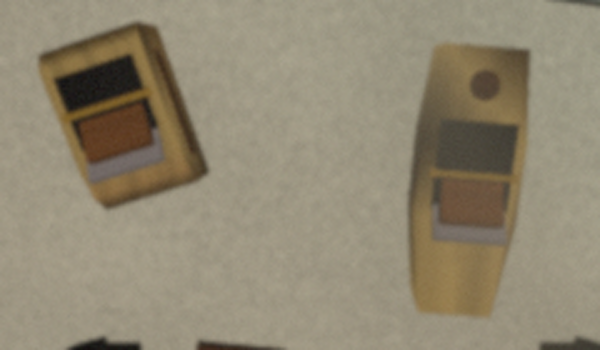

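View pics/cb.png

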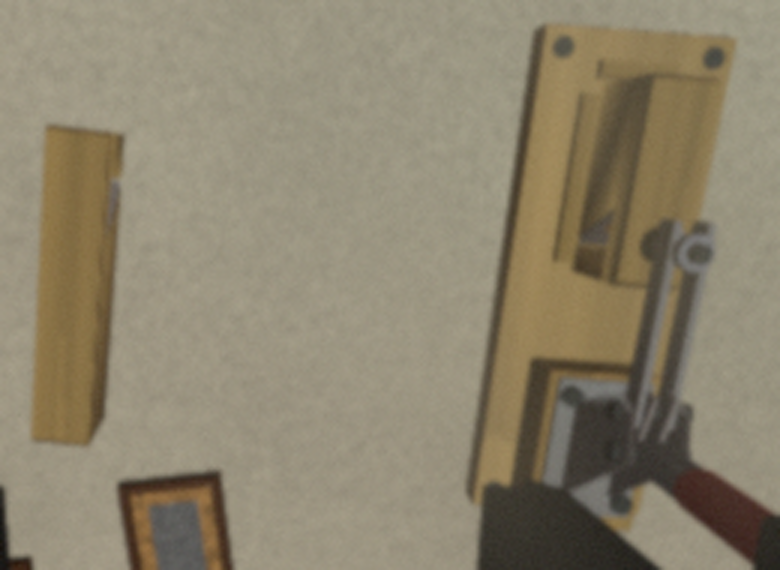

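Crops: block plane top with corners about (40,57), (140,25), (190,180), (107,208) in crop a. Smoother ends at (433–530,46) and (412–490,314) in crop a. Rebate top (48,127)–(90,443) and bullnose top (652,75)–(613,283) in crop b, with the clamp foot at (655,245). I cast these and check the sizes.

```bash
cat > est.py <<'E'
from h import *
def L(n): d=np.load(f"pics/{n}.npz"); return d["K"],d["P"]
def rep(n,c,uv,z):
    X=np.array([cast(c,u,h)[0] for u,h in zip(uv,np.broadcast_to(z,4))])[:,:2]
    e=[np.linalg.norm(X[i]-X[(i+1)%4]) for i in range(4)]
    d=(X[2]+X[3]-X[0]-X[1]);print(n,"c",X.mean(0).round(1),"sides",np.round(e,1),"yaw",np.degrees(np.arctan2(d[1],d[0])).round(1))
A=lambda p:np.array(p)/2.5+[185,95]; B=lambda p:np.array(p)/3+[240,70]
if __name__=="__main__":
    w1,w2=L("w1"),L("w2")
    rep("block",w1,A([(40,57),(140,25),(190,180),(107,208)]),54)
    rep("smooth",w1,A([(433,45),(530,48),(490,316),(412,312)]),[0,54,54,0])
    rep("smooth54",w1,A([(440,45),(530,48),(490,316),(416,312)]),54)
    rep("smooth w2",w2,[(103,114),(155,116),(158,215),(115,217)],[54,0,0,54])
    rep("rebate",w2,B([(48,127),(108,134),(90,443),(33,440)]),54)
    rep("bull",w2,B([(652,75),(720,82),(690,285),(613,283)]),72)
    for c,n in((cam("scene"),"scene0"),(cam("side"),"side0")):
        h=cv2.cvtColor(cv2.imread(f"pics/{n}.png"),cv2.COLOR_BGR2HSV)
        m=cv2.inRange(h,(0,150,80),(8,255,255))|cv2.inRange(h,(172,150,80),(180,255,255))
        for r,s in zip(cv2.connectedComponentsWithStats(m)[3],cv2.connectedComponentsWithStats(m)[2]):
            if 20<s[4]<2000: print(n,r.round(1),s)
E
python3 est.py
```

```text
block c [ 399.3 -309.4] sides [55.9 83.5 49.3 85.1] yaw 17.0
smooth c [ 440.4 -119.5] sides [ 44.  148.6  42.6 168. ] yaw -3.9
smooth54 c [ 436.  -121.2] sides [ 47.  148.6  42.8 147.4] yaw -4.2
smooth w2 c [ 439.1 -122.3] sides [ 38.9 160.1  34.6 146. ] yaw -6.0
rebate c [435.2  76.7] sides [ 26.8 146.3  28.  147.9] yaw -6.2
bull c [385.4 341.9] sides [29.  85.4 34.4 87.5] yaw -2.5
scene0 [413.8 172.9] [410 161   9  26 169]
scene0 [495.6 202.6] [490 198  12  10  92]
side0 [301.3 252.6] [299 245   5  17  69]
side0 [249.9 311.8] [246 308   8   9  58]
```

Sizes agree: block 56x84, smoother 42–47x148, rebate 28x147, bullnose 29x86 (mm). The grip triangulates 110 mm from the bullnose centre at z≈172, against 112 and 170 given. I'll start with the rebate plane.

```bash
cat > pp.py <<'E'
from h import *
D=np.radians
TR=dict(rebate=(635.7,127.7,6.4),smoother=(653,-118.4,-6.1),block=(659,-1,5.5),bullnose=(609.7,-262,-6))
PL=dict(rebate=(435.7,77.2,-6.2),smoother=(438.5,-121,-5),block=(399,-310,17))
def pick(x,y,yaw,z,opening,width,up):
    R=down(np.pi+D(yaw)); arm.move_gripper(opening)
    arm.movep([x,y,z+up],R); arm.move_linear([x,y,z],v=180); arm.move_gripper(width-8)
    s=arm.read_state(); print("gap",s["finger_gap"].round(1),"F",np.round(s["finger_force"],1),"t",s["t"])
    assert abs(s["finger_gap"]-width)<5
    arm.move_linear([x,y,z+up],v=150)
    s=arm.read_state(); print("lift gap",s["finger_gap"].round(1),"F",np.round(s["finger_force"],1))
    return R
def place(name):
    x,y,yaw=TR[name]; R=down(np.pi+D(yaw))
    arm.movep([x,y,110],R); arm.move_linear([x,y,24],v=150)
    hit=arm.move_linear([x,y,18.5],v=20,f_stop=6)
    s=arm.read_state(); print("down",hit,s["tcp_pos"].round(1),s["wrist_force"].round(1))
    arm.move_gripper(88); arm.move_linear([x,y,115],v=180); print("t",arm.read_state()["t"])
E
python3 - <<'E'
from pp import *
pick(*PL["rebate"],16,88,28,95); place("rebate")
cv2.imwrite("pics/s1.png",eyes.snapshot("side")[:,:,::-1])
cv2.imwrite("pics/s1c.png",cv2.resize(cv2.imread("pics/s1.png")[130:330,220:420],None,fx=3,fy=3))
E
```

```text
Traceback (most recent call last):
  File "pp.py", line 8, in pick
    s=arm.read_state(); print("gap",s["finger_gap"].round(1),"F",np.round(s["finger_force"],1),"t",s["t"])
                                    ^^^^^^^^^^^^^^^^^^^^^
AttributeError: 'float' object has no attribute 'round'
```

Only a print failed. The plane is gripped on the bench; I fix the helper and repeat, which regrips.

```bash
sed -i 's/s\["finger_gap"\]\.round(1)/round(s["finger_gap"],1)/g' pp.py
python3 - <<'E'
from pp import *
s=arm.read_state();print(s["finger_gap"],s["finger_force"],s["t"])
x,y,yaw=PL["rebate"]; assert abs(s["finger_gap"]-28)<5
arm.move_linear([x,y,111],v=150); s=arm.read_state();print(s["finger_gap"],s["finger_force"])
place("rebate")
cv2.imwrite("pics/s1.png",eyes.snapshot("side")[:,:,::-1])
cv2.imwrite("pics/s1c.png",cv2.resize(cv2.imread("pics/s1.png")[130:330,220:420],None,fx=3,fy=3))
E
```

```text
27.10636424628515 29.99851405620575 5.9083
27.470885204644006 29.995322227478027
down True [636.9 127.7  19.9] [-0.8 -0.9  5.2]
t 10.275
```

View pics/s1c.png

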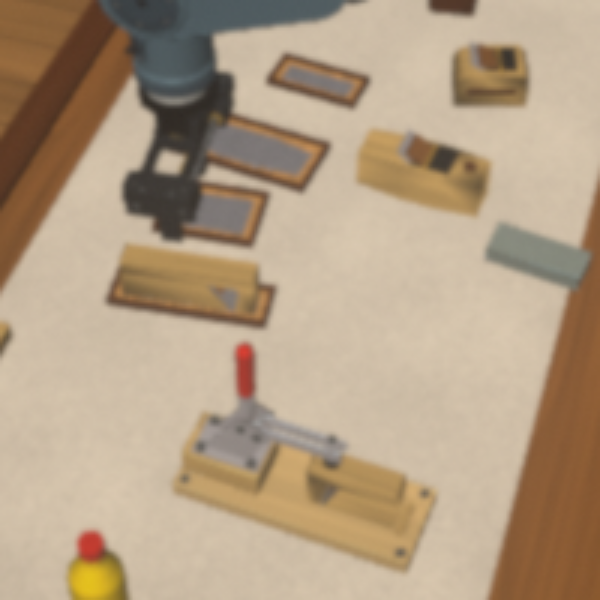

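The rebate plane stands inside its tray (crop around (190,285)), sole contact at the expected height. Next: smoother and block.

```bash
python3 - <<'E'
from pp import *
pick(*PL["smoother"],16,88,56,95); place("smoother")
pick(*PL["block"],16,88,56,95); place("block")
# look at the jig from the robot side, jig image-left of fingers
arm.movep([370,150,250],down(np.pi)); 
arm.movep([360,300,220],down(np.pi)); c,im=look("w3"); print(arm.read_state()["t"])
cv2.imwrite("pics/sc2.png",eyes.snapshot("scene")[150:350,100:440,::-1])
cv2.imwrite("pics/sc2b.png",np.vstack([cv2.resize(cv2.imread("pics/sc2.png"),(640,376)),cv2.imread("pics/w3.png")[10:230]]))
E
```

```text
gap 55.2 F 30.0 t 13.0167
lift gap 55.5 F 30.0
down True [ 654.3 -118.9   20.6] [-0.6 -1.1  5.4]
t 17.0333
gap 55.6 F 30.0 t 19.725
lift gap 55.4 F 30.0
down True [660.3  -1.3  20.6] [ 0.6 -0.9  4.4]
t 24.3583
26.3917
```

View pics/sc2b.png

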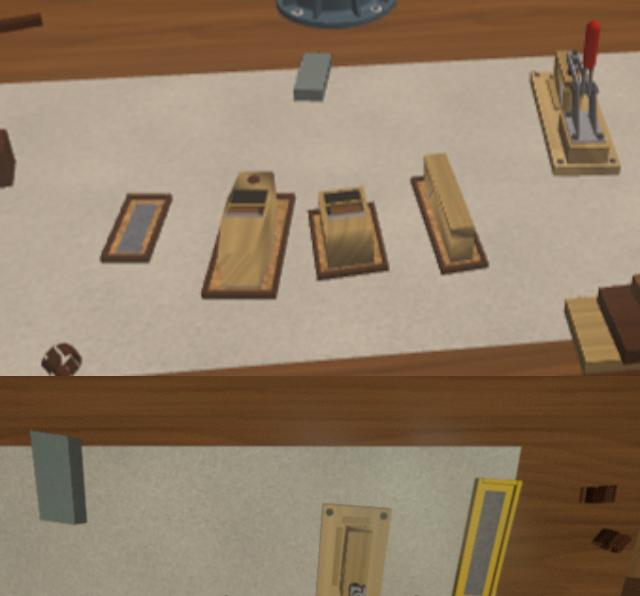

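All three planes lie inside their lips; the jig is at (355,550) of the composite. Now the jig yaw from the two board screws, then swing the handle.

```bash
python3 - <<'E'
from pp import *
from est import L,B
X=cast(L("w3"),[(328,146),(384,150)],18);Y=cast(L("w2"),[B((563,47)),B((713,58))],18)
yaws=[]
for Z in(X,Y):
    d=Z[1]-Z[0]; yaws.append(np.degrees(np.arctan2(-d[0],d[1]))); print(Z.round(1).tolist(),yaws[-1])
yaw=-4.; c,s=np.cos(D(yaw)),np.sin(D(yaw)); ax=np.array([c,s])
piv=np.array([496.5,336.5]); print("pivot from plane",piv-112*ax)
R=down(np.pi+D(yaw)); arm.move_gripper(0)
P=lambda th,gap=0,r=70:np.r_[piv+ax*(r*np.sin(th)-9*np.cos(th)-9-gap),100+r*np.cos(th)+9*np.sin(th)-4]
a=P(0,22); arm.movep([a[0],a[1],250],R); arm.move_linear(a,v=150)
print("touch",arm.move_linear(P(0,-6),v=40,f_stop=3),arm.read_state()["tcp_pos"].round(1))
for th in np.linspace(.12,1.08,9): 
    h=arm.move_linear(P(th,-2),v=70,f_stop=35); f=arm.read_state()
    print(round(th,2),h,f["tcp_pos"].round(1),f["wrist_force"].round(1))
    if h: break
for n in("scene","side"): cv2.imwrite(f"pics/{n}3.png",eyes.snapshot(n)[:,:,::-1])
print(f["t"])
a=cv2.resize(cv2.imread("pics/scene3.png")[130:260,350:520],(510,390));b=cv2.resize(cv2.imread("pics/side3.png")[220:350,230:400][:,:96],(288,390))
cv2.imwrite("pics/c3.png",np.hstack([a,b]))
E
```

```text
[[323.5, 307.5, 18.0], [328.8, 382.1, 18.0]] -4.036561812257709
[[323.6, 310.0, 18.0], [328.7, 381.8, 18.0]] -4.031343459632743
pivot from plane [384.77282637 344.31272506]
touch True [480.6 337.5 165.7]
0.12 False [488.6 336.8 165.9] [-1.6 -0.3  0.2]
0.24 False [497.1 336.3 165.7] [-2.6 -0.6 -1. ]
0.36 False [505.7 335.8 164.5] [-2.7 -0.9 -1.2]
0.48 False [514.1 335.3 162.5] [-3.2 -1.  -0.3]
0.6 False [522.2 334.8 159.4] [-0.5 -0.6  1.9]
0.72 False [529.6 334.6 155.2] [-1.2  0.2  2.5]
0.84 False [536.1 334.  149.6] [0.3 0.7 1.9]
0.96 False [541.9 333.5 143.5] [ 0.5 -0.1  1.7]
1.08 False [547.2 333.  136.8] [0.2 0.3 2.7]
32.0333
```

View pics/c3.png

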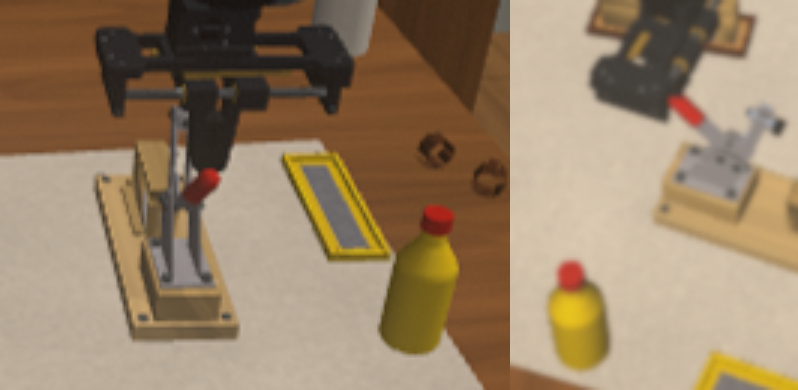

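The handle is partly over, arm not yet upright; scene crop shows the red grip at (203,187), beside the finger. I measure its angle.

```bash
cat > red.py <<'E'
from h import *
def red(box=dict(scene=(380,140,470,235),side=(255,215,335,300))):
    r=[]
    for n,(x0,y0,x1,y1) in box.items():
        im=eyes.snapshot(n)[:,:,::-1]; h=cv2.cvtColor(im,cv2.COLOR_BGR2HSV)
        m=cv2.inRange(h,(0,150,60),(8,255,255))|cv2.inRange(h,(172,150,60),(180,255,255))
        k=np.zeros_like(m);k[y0:y1,x0:x1]=1; p=np.argwhere(m*k>0)[:,::-1]; r.append((len(p),p.mean(0)))
    p,e=tri(cam("scene"),r[0][1],cam("side"),r[1][1]); print("red",[q[0] for q in r],p.round(1),"err",round(e,1)); return p
E
python3 - <<'E'
from red import *
p=red(); ax=np.array([np.cos(-.07),np.sin(-.07)]); d=(p[:2]-[496.5,336.5])
print("along",d@ax,"across",d@[-ax[1],ax[0]],"theta",np.arctan2(d@ax,p[2]-100))
s=arm.read_state();print(s["tcp_pos"],s["finger_gap"],s["wrist_force"],s["t"])
E
```

```text
red [73, 49] [537.6 336.4 147. ] err 1.7
along 41.022274651111815 across 2.804933591473254 theta 0.7179706927386033
[546.63039392 332.94233192 136.63722554] 0.5107181003314931 [0.78228657 0.06930357 1.24736047] 32.2333
```

```bash
python3 - <<'E'
from red import *
s=arm.read_state()["tcp_pos"]; arm.move_linear([s[0]-3,s[1],260],v=150); 
arm.movep([430,200,330],down(np.pi))
p=red(); ax=np.array([np.cos(-.07),np.sin(-.07)]); d=(p[:2]-[496.5,336.5])
print("along",d@ax,"across",d@[-ax[1],ax[0]],"theta",np.arctan2(d@ax,p[2]-100),np.hypot(d@ax,p[2]-100))
a=cv2.resize(eyes.snapshot("side")[210:340,240:400,::-1],None,fx=4,fy=4);cv2.imwrite("pics/c4.png",a); print(arm.read_state()["t"])
E
```

```text
red [68, 93] [549.3 332.2 153.5] err 1.6
along 52.99055747574748 across -0.6401827039285695 theta 0.7807167815533677 75.29326533489086
34.125
```

View pics/c4.png

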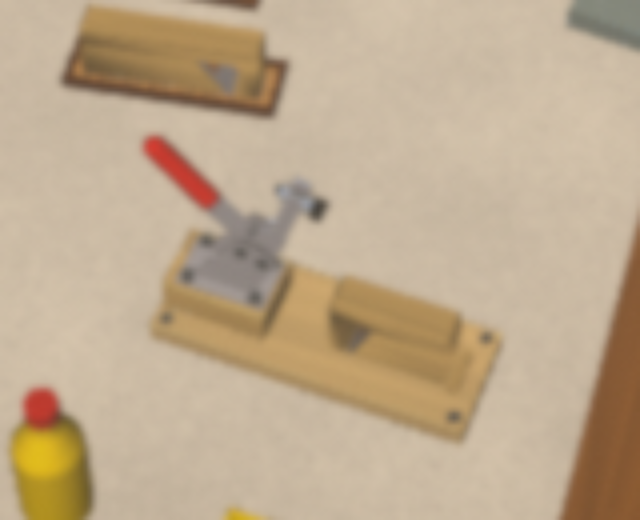

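The handle stands at only about 0.78 rad (grip at (549,332,153)): the finger slipped past the round bar. I'll grip the bar across the pivot axis instead and lead it round the arc.

```bash
python3 - <<'E'
from red import *
yaw=np.radians(-4); ax=np.array([np.cos(yaw),np.sin(yaw)]); piv=np.array([496.5,336.])
R=down(np.pi+yaw); P=lambda th,r=80:np.r_[piv+ax*r*np.sin(th),100+r*np.cos(th)-arm.pinch_z]
arm.move_gripper(60); a=P(.78); arm.movep([a[0],a[1],250],R); arm.move_linear(a,v=150,f_stop=15)
arm.move_gripper(8); s=arm.read_state(); print(s["finger_gap"],s["finger_force"],s["tcp_pos"].round(1))
if s["finger_gap"]>13:
    for th in(.86,.94,1.02,1.09):
        h=arm.move_linear(P(th),v=50,f_stop=30); f=arm.read_state(); print(th,h,f["tcp_pos"].round(1),f["wrist_force"].round(1),round(f["finger_gap"],1))
        if h: break
arm.move_gripper(60); s=arm.read_state()["tcp_pos"]; arm.move_linear([s[0],s[1],260],v=150)
arm.movep([430,200,330],down(np.pi))
p=red(); d=(p[:2]-piv); print("theta",np.arctan2(d@ax,p[2]-100),np.hypot(d@ax,p[2]-100),arm.read_state()["t"])
cv2.imwrite("pics/c5.png",cv2.resize(eyes.snapshot("side")[210:340,240:400,::-1],None,fx=4,fy=4))
E
```

```text
8.428674147792162 3.1378922425210476 [552.4 331.6 138.1]
red [66, 93] [549.3 332.2 153.6] err 1.6
theta 0.7784258404034609 75.32490466459247 40.4167
```

View pics/c5.png

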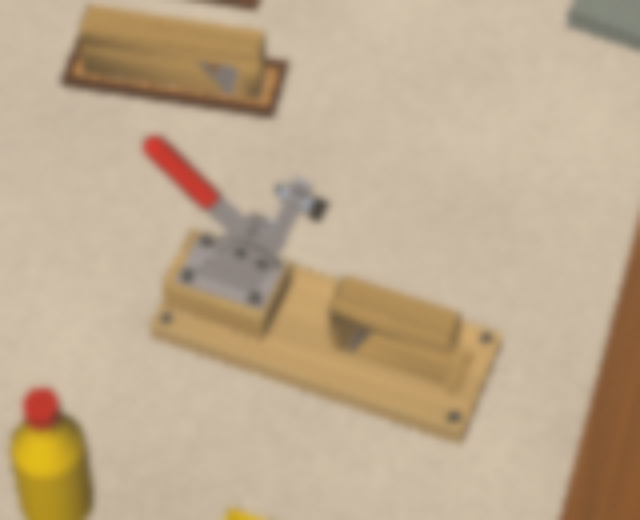

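Gap 8 mm: the bar was not between the pads, so the position is off. I triangulate the two ends of the red grip separately, from a looser mask.

```bash
python3 - <<'E'
from h import *
E=[]
im=eyes.snapshot("scene")[:,:,::-1]; sd=eyes.snapshot("side")[:,:,::-1]
for n,I,(x0,y0,x1,y1) in(("scene",im,(390,150,450,225)),("side",sd,(265,225,310,280))):
    b=I[y0:y1,x0:x1].astype(int); m=(b[...,2]>1.8*b[...,1])&(b[...,2]>50)
    p=np.argwhere(m)[:,::-1]+[x0,y0]; print(n,len(p),p.min(0),p.max(0),p.mean(0).round(1))
    c=p.mean(0); v=np.linalg.svd(p-c,full_matrices=0)[2][0]; v=v if v[1]<0 else -v; t=(p-c)@v
    E.append([c+v*np.percentile(t,97),c+v*np.percentile(t,3)]); print(np.round(E[-1],1).tolist())
for i in(0,1): print(tri(cam("scene"),E[0][i],cam("side"),E[1][i]))
s=cv2.resize(im[140:240,370:470],None,fx=6,fy=6);cv2.imwrite("pics/c6.png",s)
E
```

```text
scene 71 [411 187] [422 197] [416.9 191.6]
[[421.0, 187.9], [412.5, 195.6]]
side 107 [276 244] [293 261] [284.6 252.6]
[[277.4, 245.6], [292.1, 259.9]]
(array([569.49211869, 333.32521486, 176.64032237]), np.float64(2.1579368843950633))
(array([527.50513438, 330.80220318, 127.25020048]), np.float64(0.6645360972637802))
```

View pics/c6.png

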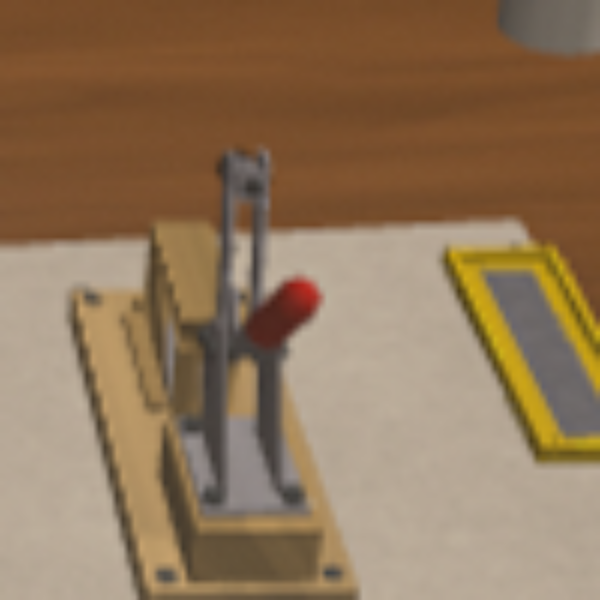

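```bash
python3 - <<'E'
from h import *
yaw=np.radians(-4); ax=np.array([np.cos(yaw),np.sin(yaw)]); piv=np.array([496.5,336.])
a,b=cam("scene"),cam("side")
for th in(0,.7,.8,.9,1.0,1.08):
    X=[np.r_[piv+ax*r*np.sin(th),100+r*np.cos(th)] for r in(107,35)]
    print(th,proj(a,X).round(1).tolist(),proj(b,X).round(1).tolist())
print("tcp end of push",proj(a,[546.6,333,136.6]),proj(b,[546.6,333,136.6]))
for n,(x0,y0,x1,y1) in dict(scene=(390,140,450,225),side=(275,225,330,280)).items():
    I=cv2.imread(f"pics/{n}0.png").astype(int)[y0:y1,x0:x1]; m=(I[...,2]>1.8*I[...,1])&(I[...,2]>50); p=np.argwhere(m)[:,::-1]+[x0,y0]
    print(n,"t0",p[p[:,1]<p[:,1].min()+3].mean(0),p[p[:,1]>p[:,1].max()-3].mean(0))
E
```

```text
0 [[415.0, 161.4], [411.8, 186.4]] [[301.3, 245.9], [301.9, 262.2]]
0.7 [[419.5, 184.8], [413.2, 193.9]] [[278.7, 244.4], [294.6, 261.6]]
0.8 [[419.8, 189.2], [413.3, 195.3]] [[276.3, 245.3], [293.8, 261.8]]
0.9 [[420.0, 193.7], [413.3, 196.6]] [[274.2, 246.4], [293.1, 262.2]]
1.0 [[420.1, 198.2], [413.3, 198.0]] [[272.4, 247.7], [292.5, 262.6]]
1.08 [[420.1, 201.9], [413.4, 199.2]] [[271.1, 248.9], [292.0, 262.9]]
tcp end of push [[415.96395409 196.6036717 ]] [[285.48452749 256.68909773]]
scene t0 [415.         161.46153846] [412.33333333 184.58333333]
side t0 [301.         246.15384615] [301.36363636 259.90909091]
```

The model handle at θ≈0.77 matches both views, so it is really at 0.77, and the fingertips seem not to be where the reported TCP says. I check by marking the projected TCP in both views.

```bash
python3 - <<'E'
from h import *
arm.move_gripper(20)
s=arm.read_state(); print(s["tcp_pos"].round(1),np.round(s["eef_rot"],3).tolist(),s["finger_gap"])
o=[]
for n in("scene","side"):
    I=eyes.snapshot(n)[:,:,::-1].copy(); I=cv2.resize(I,None,fx=4,fy=4)
    for dy in(-10,10):
        u=proj(cam(n),s["tcp_pos"]+s["eef_rot"][:,1]*dy)[0]; cv2.circle(I,tuple((u*4).astype(int)),3,(0,255,0),-1)
    print(n,u); u=(u*4).astype(int); o.append(I[max(0,u[1]-280):max(0,u[1]-280)+480,max(0,u[0]-200):max(0,u[0]-200)+390])
cv2.imwrite("pics/c7.png",np.hstack(o))
E
```

```text
[430. 200. 330.] [[-1.0, 0.0, 0.0], [0.0, 1.0, 0.0], [-0.0, 0.0, -1.0]] 19.904552079702032
scene [362.14869581 105.45541018]
side [339.29192495 187.67660198]
```

View pics/c7.png

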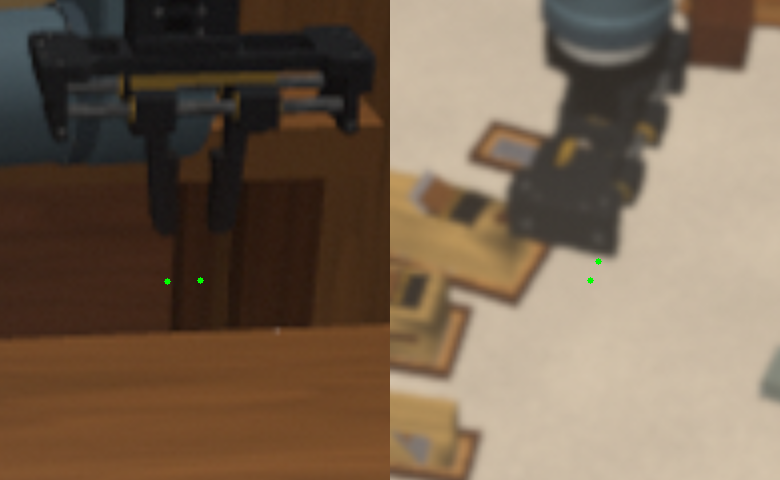

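```bash
python3 - <<'E'
from h import *
R0=np.array([[.966,.258,0],[.258,-.966,0],[0,0,-1]])
t=np.array([148.3,-555.1,205.4])
print("scene0 tips",proj(cam("scene"),[t+R0[:,1]*d for d in(-52,52)]).round(1).tolist())
R=down(np.pi+np.radians(6.4));t=np.array([635.7,127.7,115])
print("s1 tips",proj(cam("side"),[t+R[:,1]*d for d in(-52,52)]).round(1).tolist())
t=np.array([430,200,330.])
tip=np.array([[163,233],[222,230]])/4; u=(proj(cam("scene"),t+[0,10,0])[0]*4).astype(int); off=np.array([max(0,u[0]-200),max(0,u[1]-280)])/4
tip=tip+off; print("tips px",tip.tolist())
# height of the finger tips if x is right: ray at x=430
c=cam("scene")
for p in tip:
    d=cast(c,p,0)[0]-c[1][:3,3]; k=(430-c[1][0,3])/d[0]; print((c[1][:3,3]+k*d).round(1))
a=cv2.resize(cv2.imread("pics/scene0.png")[40:140,10:130],(480,400)); b=cv2.resize(cv2.imread("pics/s1.png")[150:250,230:310],(320,400)); cv2.imwrite("pics/c8.png",np.hstack([a,b]))
E
```

```text
scene0 tips [[101.4, 115.7], [62.0, 120.7]]
s1 tips [[285.9, 194.0], [277.8, 217.2]]
tips px [[352.75, 93.5], [367.5, 92.75]]
[430.  186.  360.7]
[430.  221.3 361.4]
```

View pics/c8.png

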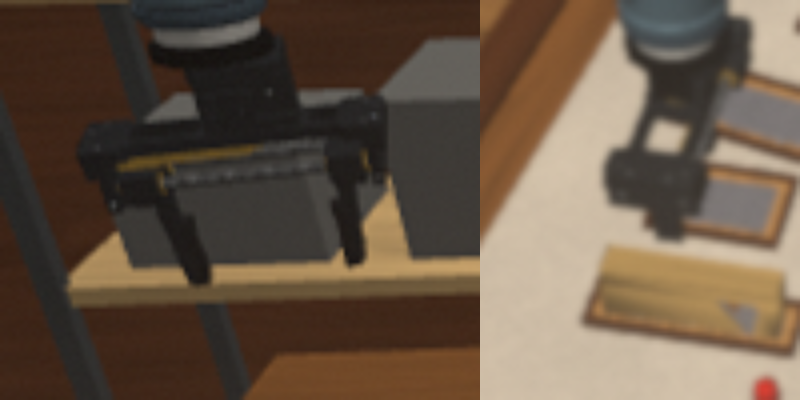

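Picture c8, scene half: fingertips at about (60,110) and (99,105), against predicted (62,121) and (101,116). The s1 half and c7 show the same shift. From the start the real fingertips have sat about 30 mm behind the stated TCP, which explains the miss over the bar. I'll correct by commanding z 30 mm lower, with force stops, and grip the handle again.

```bash
python3 - <<'E'
from red import *
OFF=30
yaw=np.radians(-4); ax=np.array([np.cos(yaw),np.sin(yaw)]); piv=np.array([496.5,336.])
R=down(np.pi+yaw); P=lambda th,r=80:np.r_[piv+ax*r*np.sin(th),100+r*np.cos(th)-arm.pinch_z-OFF]
arm.move_gripper(60); a=P(.77); arm.movep([a[0],a[1],220],R); print(arm.move_linear(a,v=120,f_stop=12))
arm.move_gripper(8); s=arm.read_state(); print(s["finger_gap"],s["finger_force"],s["tcp_pos"].round(1))
if s["finger_gap"]>13:
    for th in(.86,.94,1.02,1.08):
        h=arm.move_linear(P(th),v=50,f_stop=30); f=arm.read_state(); print(th,h,f["tcp_pos"].round(1),f["wrist_force"].round(1),round(f["finger_gap"],1))
        if h: break
arm.move_gripper(60); s=arm.read_state()["tcp_pos"]; arm.move_linear([s[0],s[1],230],v=150)
arm.movep([430,200,330],down(np.pi))
p=red(); d=(p[:2]-piv); print("theta",np.arctan2(d@ax,p[2]-100),np.hypot(d@ax,p[2]-100),arm.read_state()["t"])
E
```

```text
False
17.242676341608973 29.994542989879847 [551.9 330.4 108.7]
0.86 False [556.8 330.1 103.5] [-0.9 -5.8  2.1] 17.0
0.94 False [560.9 329.8  98.5] [-1.3 -6.3  3. ] 16.8
1.02 False [564.6 329.5  93.2] [-1.1 -6.   3.1] 17.2
1.08 False [566.7 329.4  89.7] [-3.2 -7.1  7.7] 17.3
red [57, 97] [560.9 332.3 136.8] err 2.4
theta 1.0528014206009648 74.26006596333421 48.7
```

Handle at about 1.05 rad, open. Now the bullnose plane.

```bash
python3 - <<'E'
from pp import *
pick(385,343,-4,10,56,28,100)
arm.move_linear([400,120,110],v=200)
x,y,yaw=TR["bullnose"]; R=down(np.pi+D(yaw))
arm.movep([400,-200,110],down(np.pi)); arm.movep([x,y,90],R); arm.move_linear([x,y,2],v=150)
hit=arm.move_linear([x,y,-6],v=20,f_stop=6); s=arm.read_state(); print("down",hit,s["tcp_pos"].round(1),s["wrist_force"].round(1),s["finger_gap"])
arm.move_gripper(80); arm.move_linear([x,y,110],v=180)
arm.movep([400,-350,300],down(np.pi)); print(arm.read_state()["t"])
for n in("scene","side"): cv2.imwrite(f"pics/{n}9.png",eyes.snapshot(n)[:,:,::-1])
a=cv2.resize(cv2.imread("pics/scene9.png")[140:320,140:440],(600,360)); b=cv2.resize(cv2.imread("pics/side9.png")[130:330,230:370],(196,280))
b=cv2.copyMakeBorder(b,0,80,0,0,cv2.BORDER_CONSTANT); cv2.imwrite("pics/c9.png",np.hstack([a,b]))
E
```

```text
gap 27.6 F 30.0 t 51.25
lift gap 27.8 F 30.0
down True [ 610.6 -262.7   -3.4] [-1.  -1.   4.2] 28.073371474746935
59.3583
```

View pics/c9.png

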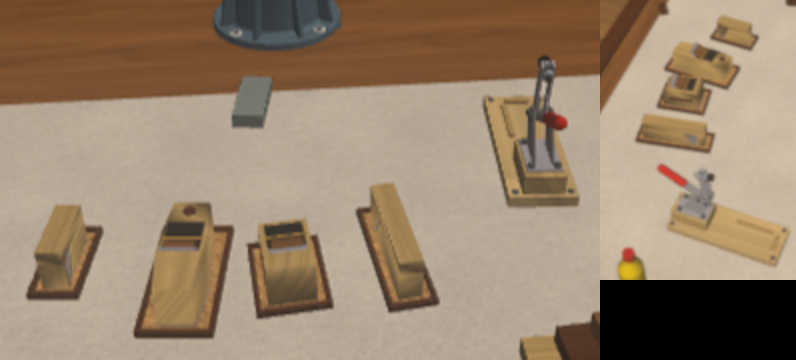

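The picture shows all four planes inside their tray lips (bullnose (65,245), smoother (185,270), block (290,268), rebate (395,245)), with the clamp open. Touchdown heights all matched the cork floor, so I hand in.

```bash
python3 -c "
from station import order
print(order.hand_in())"
```

```text
the job is handed in; nothing more can be done
None
```

The toggle clamp is open at about 1.05 rad and all four planes sit in their own trays by the last pictures and touchdown heights; the job was handed in at about 59 s, with no verdict returned.

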